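# Shift the bench gearstick from second into third

## Task

The overhauled tractor gear selector on the cabinet is in second, the slot with two white dots. Using light pushes of the fingertips only, never gripping the red knob, shift it to third: forward into neutral, across to the right, then forward fully home into the slot with three dots; never let it run into first (one dot) or fourth (four dots). Leave the small bottle, the jar and the roll of tape where they stand and take the hand clear.

Things in the scene. Friction and masses are not known exactly. Their poses are not given: they have to be found in the camera images.
- shifter: Gear selector: fixed green cast housing 120 (x) by 112 (y) mm on a dark steel foot flange 148 x 134 mm, 10 mm thick, with a black gate plate on top, its upper face 83 mm above the cabinet top. Origin: centre of its underside, on the cabinet top; its x axis is FORWARD (roughly away from the robot, yaw within 0.3 rad), y is LEFT, z up.
- gate (a point): Centre of the H gate on the plate's upper face; axes as the shifter's. Two slots along x at y = +15 and -15 mm, 14 mm wide, 53 mm long, joined at x = 0 by a 14 mm wide cross channel along y (neutral). White dots by the slot ends: one left-front (first), two left-rear (second), three right-front (third), four right-rear (fourth).
- knob: Red knob, an upright cylinder 34 mm in diameter, 44 mm tall with narrowed ends (full diameter 10 to 36 mm above its underside). Origin: centre of its underside, 120 mm up the lever from the pivot; z points up along the lever. Its 10 mm steel shaft swings about a pivot 20 mm above the shifter's origin and is guided by the walls of the H slot.
- knob_center (a point): Centre of the knob, 142 mm up the lever from the pivot; it moves about 45 mm forward or back of neutral and 35 mm to either side of the middle, and lies 147 to 162 mm above the cabinet top.
- across (a joint): Sideways angle of the lever, rad: 0 upright, negative to the left, positive to the right. About -0.25 to -0.22 in the left slots, 0.22 to 0.25 in the right slots; stop at 0.255 either way. Stays where it is left (dry friction, about 1.5 N at the knob).
- foreaft (a joint): Fore-and-aft angle of the lever, rad: 0 in neutral (play about 0.03), positive forward, negative back; stop at 0.33 either way, which is fully home in a slot. Starts at -0.32 to -0.20 in second. Stays where it is left (dry friction, about 1.5 N at the knob), with no springs or detents.
- bottle: Small round amber bottle with a black cap, 39 mm diameter, 102 mm tall, loose, stands behind the shifter on the left. Origin at the centre of its base.
- jar: Small round glass jar with a white lid, 62 mm diameter, 81 mm tall, loose, stands behind the shifter on the right. Origin at the centre of its base.
- tape: Roll of white tape lying flat, 62 mm diameter, 18 mm tall, loose, in front of the shifter on the robot's side. Origin at the centre of its underside.
Not all that is in view belongs to the job. Of the things shaped like the tape, the white one is meant.

How it is judged:
By the outcome, as a careful person would: the job done as asked, in the order asked, and still so for the second after the job is handed in, with the robot touching nothing.
It also fails if it takes over 54 s, if anything falls off the work surface, if the arm or the gripper's body presses on something with over 40 N, if the wrist force passes 120 N, or if a joint passes its speed limit or range.

## Robot

A 7-joint arm with a two-finger parallel gripper is mounted at the origin on a cart in front of the work surface, level with it; the furniture and walls round the work are solid. World frame = base frame: x ahead of the robot, y to its left, z up, the work surface at z = 0. Lengths are in m, angles in rad, forces in N, time in s.
With the tool pointing down it reaches from about 0.4 to 0.85 m from the base axis. Payload 10.4 kg.
Tool frame: the origin (TCP) lies between the finger pads; the fingertips stand 22 mm ahead of it and the grasp point (between the pads) lies 3 mm ahead of it; z points along the fingers, y is the line along which they close (so a half turn about z gives the same grasp; the last joint's range is limited). The gripper opens to 85 mm and grips with 20 to 120 N. Pads are 22 mm wide; open, the fingers measure 114 mm over their backs; the gripper's body (76 mm by 85 mm) begins 54 mm behind the grasp point. The pads swing forward as they close: fully open they stand 13 mm farther back than shut.
Start: joints at [-1.151, 0.332, -0.065, 1.46, 0.022, 1.35, -0.088], TCP at [0.268, 0.565, 0.253] pointing down, gripper open.
Joint ranges: [-2.6, 2.6], [-0.5, 2.12], [-1.47, 1.34], [0.16, 2.42], [-1.27, 4.41], [0.06, 2.06], [-2.6, 2.6]. Speed limits (rad/s): [2.22, 2.22, 2.79, 2.79, 3.14, 3.14, 3.14].

## Interface

Orientations are given as a unit quaternion [x, y, z, w].
In Python, from workcell import manip, camera, ticket, boxes_of, outline_of gives the robot as it stands.
- The arm moves only by the tool carry_out, never from a script. Its argument "deltas" is a list of rows, each a list of 5 numbers: the shift along the tool's x, y, z as a fraction of full scale, then the turn about the tool's z as a fraction of full scale, then the opening, from -1 (shut) to 1 (fully open), so that 0 is half open. In form: [[tx, ty, tz, spin, gripper], ...]. A call has 1 to 20 rows; each row is the pose to reach, as a shift and turn from the pose commanded when the call began, along the tool's axes at that moment; what a row does not reach only later rows make up. Full scale, the value 1, is 150 mm for a shift and 30 degrees for a turn. A row lasts 1/8 s, in which the tool goes at most 62.5 mm and 10.7 degrees, less where a joint would pass 70% of its speed; a pose out of reach is approached as far as the arm can. A call with a number of a shift or a turn outside -1 to 1 is refused whole. A call with a gripper value outside its range is refused whole. The fingers move at their own pace and stop on an object; "force" is the grip in N (left out, the last holds). Time passes only in rows, so rows that repeat a pose let the fingers close. It gives the time, the measured TCP pose, the force, the opening and the grip force at its end, in the units of the state.
- manip.get_obs(): the state, without advancing time (a new reading comes with each control period).
- camera(name): name is "scene" or "top"; returns a dict with "img" (400x640x3 uint8, red, green, blue), "depth" (400x640 float32, m along the optical axis (not along the pixel's ray), 0 where there is no reading), "vertical_fov" (degrees; the focal length in pixels is half the picture's height over the tangent of half this angle, whatever the lens; pixels are square), "cx", "cy" (the principal point, pixels), "R" (3x3) and "t" (3): a world point X has camera coordinates R X + t. Camera axes: x right, y down, z forward; pixel columns grow to the right and rows downward; lengths in m; the calibration is good to about 2 mm. A picture is of the moment at which its call begins.
- ticket.hand_in(): hands the job in; it is judged then, once.
Trained networks look in a picture, given as the dict that the camera call returned (one of the last four; its "shot" number tells which), for a name from the list of things; names that differ only in an ending like _2 or _b are one class to them, and where a whole thing is asked for, a point or a joint stands for the part that bears it (a point fixed in the world has none). Each returns a list of dicts, best first, with "conf" (0 to 1); they miss things now and then, are a little off and sometimes report something else, mostly with a low value. They report only what shows in the picture. A call takes as long as a camera call. They do not tell look-alikes from the thing itself.
- boxes_of(query, picture): "position" ([x, y, z] in m, in world coordinates, good to about 4 mm: the middle of the surface that is visible of it).
- outline_of(query, picture): "region" (400x640 bool, what is visible of it).
The state is a dict: "clock": time; "joint_pos": joint angles; "joint_velocities": joint speeds; "tau": joint torques, N m; "position": TCP position; "ee_rot": TCP orientation; "ft_force": force on the tool from outside, world axes, zero at the start; "torque": the same for the moment, N m; "grip_width": opening from 0.0 (shut) to 1.0 (fully open); "grasp_force": force on a finger pad.
Only numpy, scipy, OpenCV 4.12 (cv2) and the standard library are available. Lean on these libraries where they do the work, as an engineer would, in place of code of your own. Each camera call takes 0.05 s, during which the arm holds its last target. There are 200 camera calls.

## Working session

There is one attempt and no reset: what is moved stays moved. The work goes in short steps, Python scripts to look and compute and a tool call to move; the robot and the scene stay as the last step left them, time stands still between calls to the robot, and variables do not carry over. Pictures are saved under pics/ and viewed, at most 10 in all, crops included, and the job is handed in when it is done.

Besides the shell and the picture viewer there is one more tool, called after "Request:" by a JSON object that holds its "op" and its "data". carry_out: Moves the arm, as the interface text tells. Its arguments: {"type":"object","properties":{"deltas":{"type":"array","items":{"type":"array","items":{"type":"number"}}},"force":{"type":"number"}},"required":["deltas"]}

```bash
mkdir -p pics
cat > h.py <<'E'
import numpy as np, cv2
from workcell import manip, camera, ticket, boxes_of, outline_of
def pts(c, m=None):
    d=c["depth"]; H,W=d.shape; f=H/2/np.tan(np.radians(c["vertical_fov"])/2)
    v,u=np.nonzero((d>0) if m is None else (m&(d>0)))
    z=d[v,u]; P=np.c_[(u-c["cx"])/f*z,(v-c["cy"])/f*z,z]
    return (P-c["t"])@c["R"]
def save(c,n,box=None,s=1):
    i=c["img"][:,:,::-1]
    if box: i=i[box[1]:box[3],box[0]:box[2]]
    cv2.imwrite("pics/"+n,cv2.resize(i,None,fx=s,fy=s))
E
python3 - <<'E'
from h import *
o=manip.get_obs(); print(o)
for n in ("scene","top"):
    c=camera(n); save(c,n+"0.png"); print(n,c["t"],c["R"].round(2).tolist())
    for q in ("shifter","gate","knob","knob_center","bottle","jar","tape"):
        try: print(q,[(np.round(b["position"],4).tolist(),round(b["conf"],2)) for b in boxes_of(q,c)[:3]])
        except Exception as e: print(q,e)
    m=outline_of("knob",c)
    if m:
        P=pts(c,m[0]["region"]); print("knob pts",len(P),np.percentile(P,[2,50,98],axis=0).round(4).tolist())
E
```

```text
{'clock': 0.0, 'joint_pos': array([-1.15058577,  0.33284908, -0.06467255,  1.46093182,  0.02162172,
        1.34987741, -0.08849981]), 'joint_velocities': array([ 0.00099465, -0.00062007, -0.00141805,  0.00158966,  0.00035206,
        0.00144469,  0.00118536]), 'tau': array([-3.05705089e-04, -6.25448227e+01,  4.90617170e-02, -3.91603231e+01,
        1.63022988e-02,  9.90345608e-03,  1.17643768e-05]), 'position': array([0.26768175, 0.5644081 , 0.25253461]), 'ee_rot': array([ 2.19600858e-01,  9.75589562e-01, -6.76861255e-04, -1.04675605e-04]), 'ft_force': array([ 0.35147743,  0.48489059, -0.81596862]), 'torque': array([-0.01473528, -0.04001284,  0.000212  ]), 'grasp_force': 0.0, 'grip_width': 1.0026537109422744}
scene [-0.27386439  0.45560127  0.64127455] [[0.81, -0.58, -0.0], [-0.45, -0.62, -0.64], [0.37, 0.52, -0.77]]
shifter [([0.4443, 0.2553, 0.0766], 0.81), ([0.4307, 0.2942, 0.1597], 0.34)]
gate [([0.4418, 0.2576, 0.076], 0.74)]
knob [([0.4289, 0.2944, 0.1636], 0.63)]
knob_center [([0.425, 0.2993, 0.1692], 0.71), ([0.4442, 0.2576, 0.0789], 0.63), ([0.5689, 0.209, 0.0724], 0.41)]
bottle [([0.5649, 0.298, 0.0692], 0.93)]
jar []
tape [([0.3541, 0.2438, 0.0219], 0.81), ([0.3542, 0.121, 0.0202], 0.7)]
knob pts 354 [[0.4099, 0.2869, 0.1296], [0.4244, 0.2949, 0.1658], [0.4426, 0.3168, 0.1768]]
top [0.24990178 0.51148019 0.90996827] [[-0.02, -1.0, -0.02], [-0.99, 0.02, -0.1], [0.1, 0.01, -1.0]]
shifter [([0.4664, 0.2743, 0.0816], 0.64)]
gate [([0.4665, 0.2771, 0.0857], 0.92)]
knob [([0.4347, 0.3009, 0.1706], 0.77)]
knob_center [([0.4314, 0.3019, 0.1754], 0.89)]
bottle []
jar [([0.5788, 0.2199, 0.0786], 0.95)]
tape [([0.3601, 0.2471, 0.021], 0.87), ([0.3585, 0.1312, 0.018], 0.81)]
knob pts 303 [[0.4152, 0.2877, 0.1552], [0.4314, 0.303, 0.1733], [0.4484, 0.3196, 0.179]]
```

View pics/scene0.png

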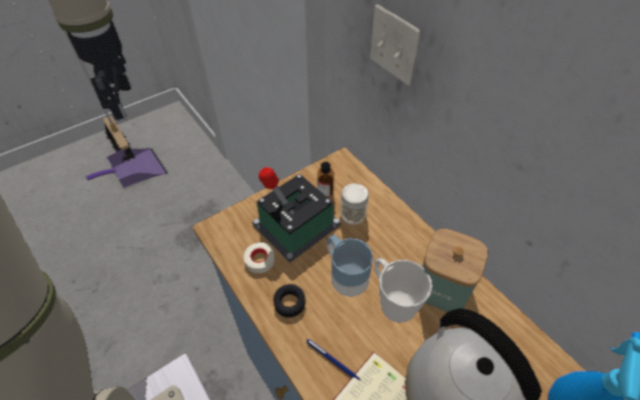

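View pics/top0.png

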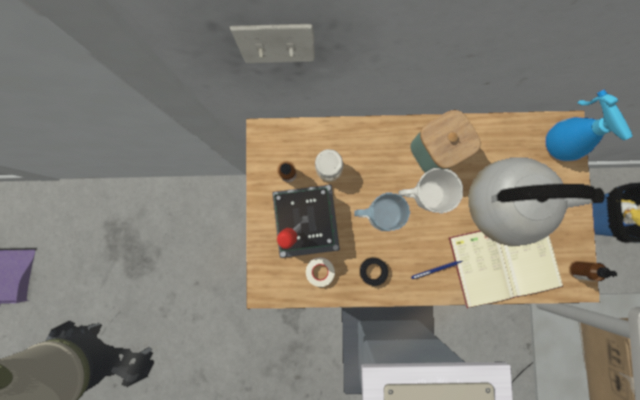

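The scene view shows the selector at (295,215) with its knob at (268,177). In the top view (up = +x) the selector is at (305,220), the knob at (287,238), the white tape at (320,273), the bottle at (287,170) and the jar at (328,165). The blue mug at (388,212) stands to the right.

Run:
```python
from h import *
c=camera("top"); P=pts(c)
for lo,hi,n in ((.074,.092,"plate"),(.003,.017,"flange+")):
    s=P[(P[:,2]>lo)&(P[:,2]<hi)&(abs(P[:,0]-.465)<.09)&(abs(P[:,1]-.275)<.085)]
    if n=="plate": s=s[(s[:,0]<.54)]
    print(n,len(s),np.median(s[:,2]).round(4),cv2.minAreaRect((s[:,:2]*1000).astype(np.float32)))
# scene too
c2=camera("scene"); P2=pts(c2)
s=P2[(P2[:,2]>.078)&(P2[:,2]<.090)&(abs(P2[:,0]-.465)<.07)&(abs(P2[:,1]-.275)<.075)]
print("scene plate",len(s),np.median(s[:,2]).round(4),cv2.minAreaRect((s[:,:2]*1000).astype(np.float32)))
# table height
for cc,PP in (("top",P),("scene",P2)):
    t=PP[(abs(PP[:,0]-.36)<.03)&(abs(PP[:,1]-.19)<.02)]; print(cc,"table z",np.median(t[:,2]).round(4))
save(c,"topcrop.png",(235,140,405,300),4.5)
```

```text
plate 2451 0.0839 ((469.6800231933594, 276.10772705078125), (119.84730529785156, 111.61466979980469), 6.216036796569824)
flange+ 1374 0.0104 ((465.2659912109375, 274.6166687011719), (168.90843200683594, 179.6774444580078), 89.60765075683594)
scene plate 2066 0.0823 ((465.7899169921875, 276.343017578125), (117.71202087402344, 110.52667236328125), 5.273988723754883)
top table z 0.001
scene table z -0.0008
```

View pics/topcrop.png

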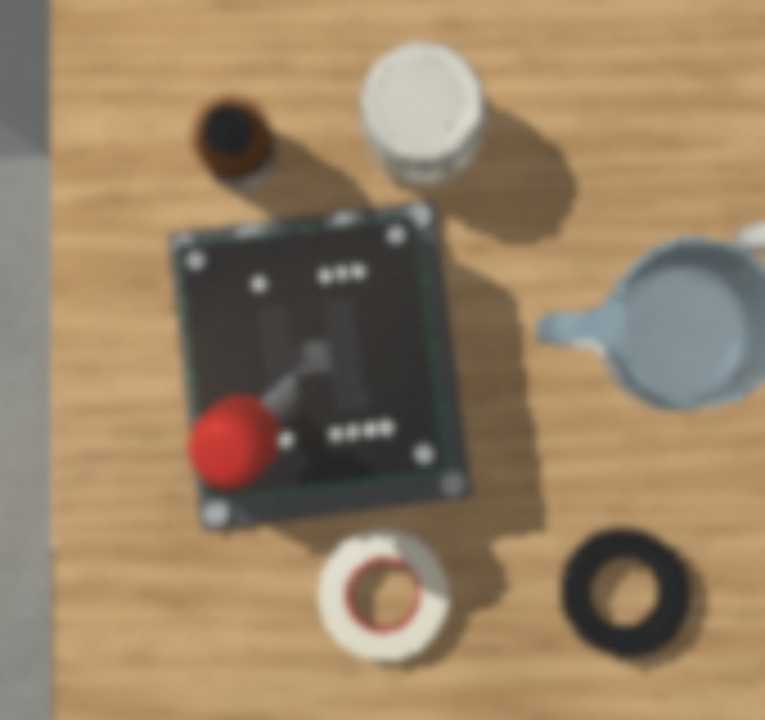

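The top crop shows the plate turned about 0.1 rad to the left, with the knob in the left-rear slot at crop (233,440), past the two dots. The first step is to shut the fingers, line them up with the gate and approach.

Request:
{"op": "carry_out", "data": {"deltas": [[-0.25,-0.25,0,-0.33,-1],[-0.5,-0.5,0,-0.66,-1],[-0.69,-0.66,0,-1,-1],[-0.69,-0.66,0,-1,-1],[-0.69,-0.66,0,-1,-1],[-0.69,-0.66,0,-1,-1]]}}

```text
clock: 1.75
position: [0.3181, 0.432, 0.2532]
ee_rot: [-0.041, 0.999, 0.0, -0.0]
ft_force: [0.7, 0.1, -0.1]
grip_width: -0.003
grasp_force: 0.0
```

```bash
cat >> h.py <<'E'
from scipy.spatial.transform import Rotation as Rn
C=np.array([.4675,.2762]); yaw=.10
A=np.array([[np.cos(yaw),-np.sin(yaw)],[np.sin(yaw),np.cos(yaw)]])
def state():
    o=manip.get_obs(); p=o["position"]; M=Rn.from_quat(o["ee_rot"]).as_matrix()
    print("t",round(o["clock"],2),"tcp",p.round(4),"gate xy",((p[:2]-C)@A).round(4),"F gate",(o["ft_force"][:2]@A).round(1),o["ft_force"].round(1),"toolx ang",np.degrees(np.arctan2(-M[1,0],-M[0,0])).round(1))
    return p,M
def go(gx,gy,z):
    p,M=state(); w=np.r_[C+A@[gx,gy],z]; print("units",((w-p)@M/.15).round(3))
def knob():
    for n in ("top","scene"):
        c=camera(n); m=outline_of("knob",c)
        if not m: print(n,"no knob"); continue
        P=pts(c,m[0]["region"]); P=P[(P[:,2]>.12)&(P[:,2]<.2)]; T=P[P[:,2]>np.percentile(P[:,2],97)-.012]
        g=(P[:,:2]-C)@A
        print(n,len(P),"gate extents",np.percentile(g,[3,97],axis=0).round(4).tolist(),"mid",(np.percentile(g,[3,97],axis=0).mean(0)).round(4),"top med",((np.median(T[:,:2],0)-C)@A).round(4),"ztop",np.percentile(P[:,2],97).round(4))
E
python3 -c "
from h import *
go(-.092,.031,.172); knob()"
```

```text
t 1.75 tcp [0.3181 0.432  0.2532] gate xy [-0.1331  0.1699] F gate [0.7 0.1] [ 0.7  0.1 -0.1] toolx ang 4.7
units [-0.291 -0.921  0.541]
top 322 gate extents [[-0.0496, 0.0147], [-0.0177, 0.0466]] mid [-0.0336  0.0307] top med [-0.0349  0.0319] ztop 0.1784
scene 354 gate extents [[-0.054, 0.0144], [-0.0243, 0.0426]] mid [-0.0392  0.0285] top med [-0.0418  0.0281] ztop 0.1766
```

Request:
{"op": "carry_out", "data": {"deltas": [[-0.1,-0.3,0,0,-1],[-0.2,-0.6,0,0,-1],[-0.29,-0.92,0,-0.04,-1],[-0.29,-0.92,0.1,-0.04,-1],[-0.29,-0.92,0.35,-0.04,-1],[-0.29,-0.92,0.54,-0.04,-1],[-0.29,-0.92,0.54,-0.04,-1],[-0.29,-0.92,0.54,-0.04,-1]]}}

```text
clock: 2.95
position: [0.3735, 0.2978, 0.1733]
ee_rot: [-0.051, 0.999, 0.0, 0.0]
ft_force: [0.8, -0.0, 0.9]
grip_width: -0.003
grasp_force: 0.0
```

```bash
python3 -c "
from h import *
go(-.064,.031,.172)
go(-.028,.031,.172)
c=camera('scene'); save(c,'s1.png',(180,100,380,260),3.5)"
```

```text
t 2.95 tcp [0.3735 0.2978 0.1733] gate xy [-0.0914  0.0308] F gate [ 0.8 -0.1] [ 0.8 -0.   0.9] toolx ang 5.9
units [-0.182  0.001  0.009]
t 2.95 tcp [0.3735 0.2978 0.1733] gate xy [-0.0914  0.0308] F gate [ 0.8 -0.1] [ 0.8 -0.   0.9] toolx ang 5.9
units [-0.422  0.     0.009]
```

View pics/s1.png

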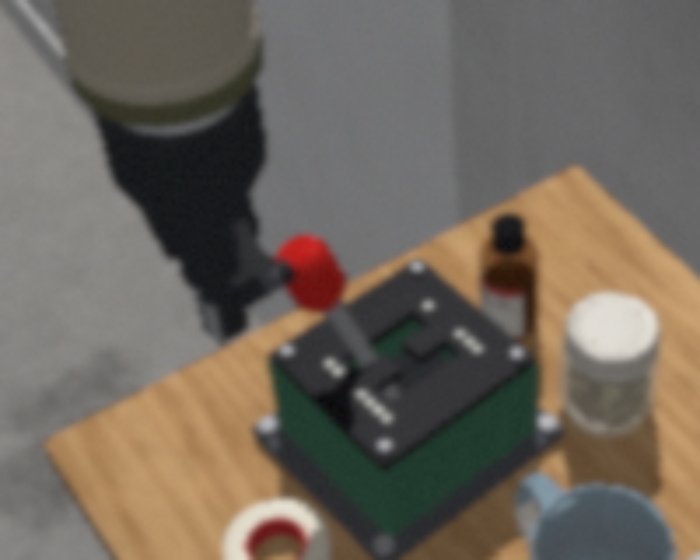

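The crop shows the fingers behind (robot side of) the red knob at (312,272), with a dark part near (280,275). I'll check where the tips project.

```bash
python3 -c "
from h import *
c=camera('scene'); f=200/np.tan(np.radians(c['vertical_fov'])/2)
def pr(X):
    q=c['R']@X+c['t']; return ((q[:2]/q[2]*f+[c['cx'],c['cy']]-[180,100])*3.5).round()
p,M=state()
for d in (-.07,0,.022): print(d,pr(p+M@[0,0,d]))
for c in (c,camera('top')):
  P=pts(c); g=(P[:,:2]-C)@A
  for lo in np.arange(.14,.26,.01):
    s=g[(P[:,2]>lo)&(P[:,2]<lo+.01)&(abs(g[:,1]-.03)<.07)&(g[:,0]<-.06)&(g[:,0]>-.17)]
    if len(s): print(round(lo,2),len(s),np.percentile(s,[3,97],axis=0).round(3).tolist())
"
```

```text
t 3.05 tcp [0.3738 0.2977 0.1737] gate xy [-0.0911  0.0308] F gate [-0.2 -0.7] [-0.1 -0.8 -0.6] toolx ang 5.8
-0.07 [203. 209.]
0 [223. 301.]
0.022 [229. 327.]
0.15 14 [[-0.105, 0.02], [-0.092, 0.037]]
0.16 51 [[-0.105, 0.018], [-0.087, 0.036]]
0.17 37 [[-0.105, 0.017], [-0.089, 0.037]]
0.18 18 [[-0.105, 0.021], [-0.1, 0.04]]
0.19 34 [[-0.107, 0.005], [-0.1, 0.054]]
0.2 74 [[-0.107, -0.001], [-0.086, 0.064]]
0.21 73 [[-0.11, -0.009], [-0.089, 0.073]]
0.22 74 [[-0.111, -0.02], [-0.1, 0.069]]
0.23 110 [[-0.111, -0.03], [-0.084, 0.045]]
0.24 184 [[-0.113, -0.03], [-0.083, 0.038]]
0.25 134 [[-0.113, -0.016], [-0.088, 0.022]]
0.21 1 [[-0.078, -0.011], [-0.078, -0.011]]
0.22 10 [[-0.08, -0.014], [-0.078, -0.003]]
0.23 23 [[-0.09, -0.019], [-0.078, -0.009]]
0.24 120 [[-0.102, -0.031], [-0.078, -0.016]]
0.25 28 [[-0.094, -0.021], [-0.086, -0.011]]
```

Request:
{"op": "carry_out", "data": {"deltas": [[-0.08,0,0,0,-1],[-0.14,0,0,0,-1],[-0.18,0,0,0,-1],[-0.21,0,0,0,-1],[-0.24,0,0,0,-1],[-0.27,0,0,0,-1],[-0.3,0,0,0,-1],[-0.32,0,0,0,-1],[-0.34,0,0,0,-1],[-0.34,0,0,0,-1],[-0.34,0,0,0,-1]]}}

```text
clock: 4.47
position: [0.4241, 0.302, 0.1723]
ee_rot: [-0.051, 0.999, 0.0, 0.0]
ft_force: [-0.2, -0.0, -0.1]
grip_width: 0.003
grasp_force: 0.4
```

```bash
python3 -c "
from h import *
state();knob()"
```

```text
t 4.47 tcp [0.4241 0.302  0.1723] gate xy [-0.0406  0.03  ] F gate [-0.2  0. ] [-0.2 -0.  -0.1] toolx ang 5.8
top no knob
scene 155 gate extents [[-0.0292, 0.015], [-0.002, 0.0261]] mid [-0.0156  0.0205] top med [-0.0175  0.0193] ztop 0.1695
```

Request:
{"op": "carry_out", "data": {"deltas": [[-0.02,0,0,0,-1],[-0.04,0,0,0,-1],[-0.055,0,0,0,-1],[-0.07,0,0,0,-1],[-0.07,0,0,0,-1],[0.1,0,0,0,-1],[0.35,0,0,0,-1],[0.35,0,0,0,-1],[0.35,0,0,0,-1]]}}

```text
clock: 5.8
position: [0.3726, 0.2967, 0.1726]
ee_rot: [-0.051, 0.999, 0.0, 0.0]
ft_force: [0.1, -0.2, 0.1]
grip_width: -0.002
grasp_force: 0.0
```

```bash
python3 -c "
from h import *
state();knob()
c=camera('scene'); save(c,'s2.png',(220,130,360,260),4.5)"
```

```text
t 5.8 tcp [0.3726 0.2967 0.1726] gate xy [-0.0924  0.0299] F gate [ 0.1 -0.2] [ 0.1 -0.2  0.1] toolx ang 5.8
top 304 gate extents [[-0.0168, 0.0159], [0.0127, 0.0469]] mid [-0.0021  0.0314] top med [-0.0019  0.0332] ztop 0.1827
scene 344 gate extents [[-0.0214, 0.0155], [0.005, 0.044]] mid [-0.0082  0.0297] top med [-0.0092  0.0289] ztop 0.1803
```

View pics/s2.png

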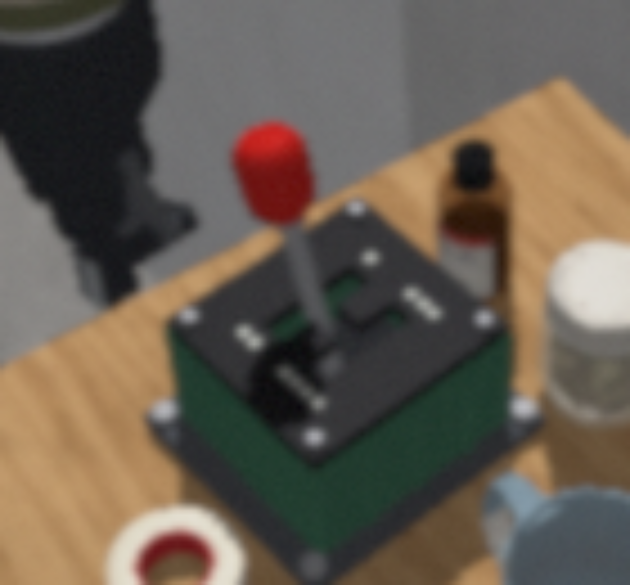

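Knob is upright fore-and-aft at crop (273,175), still at the left, within about 3 mm of neutral. I'll give it 2 mm more forward, then go round to its left side.

Request:
{"op": "carry_out", "data": {"deltas": [[-0.2,0,0,0,-1],[-0.36,0,0,0,-1],[-0.4,0,0,0,-1],[-0.415,0,0,0,-1],[-0.43,0,0,0,-1],[-0.43,0,0,0,-1],[-0.3,0,0,0,-1],[-0.1,0,0,0,-1],[0,0,-0.03,0,-1],[0,0.2,-0.03,0,-1],[0,0.38,-0.03,0,-1],[0,0.38,-0.03,0,-1],[-0.2,0.38,-0.03,0,-1],[-0.4,0.38,-0.03,0,-1],[-0.61,0.38,-0.03,0,-1],[-0.61,0.38,-0.03,0,-1],[-0.61,0.38,-0.03,0,-1]]}}

```text
clock: 8.18
position: [0.4568, 0.3623, 0.1768]
ee_rot: [-0.051, 0.999, -0.0, -0.0]
ft_force: [-1.3, -0.0, 0.1]
grip_width: -0.003
grasp_force: 0.0
```

```bash
python3 -c "
from h import *
state();knob()"
```

```text
t 8.18 tcp [0.4568 0.3623 0.1768] gate xy [-0.002   0.0867] F gate [-1.3  0.1] [-1.3 -0.   0.1] toolx ang 5.8
top 180 gate extents [[-0.0166, 0.0155], [0.0119, 0.0401]] mid [-0.0024  0.0278] top med [-0.0043  0.0274] ztop 0.1833
scene 350 gate extents [[-0.021, 0.0153], [0.006, 0.0443]] mid [-0.0075  0.0298] top med [-0.008   0.0295] ztop 0.1801
```

Request:
{"op": "carry_out", "data": {"deltas": [[0,-0.1,0,0,-1],[0,-0.15,0,0,-1],[0,-0.18,0,0,-1],[0,-0.2,0,0,-1],[0,-0.22,0,0,-1],[0,-0.24,0,0,-1],[0,-0.26,0,0,-1],[0,-0.26,0,0,-1]]}}

```text
clock: 9.38
position: [0.4611, 0.3236, 0.1768]
ee_rot: [-0.051, 0.999, -0.0, -0.0]
ft_force: [1.2, 1.3, 1.4]
grip_width: 0.0
grasp_force: 0.7
```

```bash
python3 -c "
from h import *
state();knob()"
```

```text
t 9.38 tcp [0.4611 0.3236 0.1768] gate xy [-0.0016  0.0478] F gate [1.3 1.2] [1.2 1.3 1.4] toolx ang 5.8
top no knob
scene no knob
```

Request:
{"op": "carry_out", "data": {"deltas": [[0,-0.03,0,0,-1],[0,-0.06,0,0,-1],[0,-0.09,0,0,-1],[0,-0.12,0,0,-1],[0,-0.15,0,0,-1],[0,-0.18,0,0,-1],[0,-0.21,0,0,-1],[0,-0.24,0,0,-1],[0,-0.24,0,0,-1]]}}

```text
clock: 10.7
position: [0.4648, 0.2876, 0.1768]
ee_rot: [-0.051, 0.999, -0.0, -0.0]
ft_force: [-0.1, 1.1, 0.7]
grip_width: 0.002
grasp_force: 0.3
```

```bash
python3 -c "
from h import *
state();knob()
c=camera('scene'); save(c,'s3.png',(220,130,360,260),4.5)"
```

```text
t 10.7 tcp [0.4648 0.2876 0.1768] gate xy [-0.0015  0.0116] F gate [-0.   1.1] [-0.1  1.1  0.7] toolx ang 5.8Traceback (most recent call last):
  File "<string>", line 3, in <module>
    state();knob()
            ~~~~^^
  File "h.py", line 25, in knob
    P=pts(c,m[0]["region"]); P=P[(P[:,2]>.12)&(P[:,2]<.2)]; T=P[P[:,2]>np.percentile(P[:,2],97)-.012]
                                                                       ~~~~~~~~~~~~~^^^^^^^^^^^
    return _quantile_unchecked(
        a, q, axis, out, overwrite_input, method, keepdims, weights)
    return _ureduce(a,
                    func=_quantile_ureduce_func,
    ...<5 lines>...
                    overwrite_input=overwrite_input,
                    method=method)
    r = func(a, **kwargs)
    result = _quantile(arr,
                       quantiles=q,
    ...<2 lines>...
                       out=out,
                       weights=wgt)
    slices_having_nans = np.isnan(arr[-1, ...])
                                  ~~~^^^^^^^^^
IndexError: index -1 is out of bounds for axis 0 with size 0
```

Request:
{"op": "carry_out", "data": {"deltas": [[0,-0.03,0,0,-1],[0,-0.06,0,0,-1],[0,-0.08,0,0,-1],[0,-0.09,0,0,-1],[0,-0.09,0,0,-1]]}}

```text
clock: 11.42
position: [0.4661, 0.2746, 0.1768]
ee_rot: [-0.051, 0.999, 0.0, -0.0]
ft_force: [-0.2, 0.3, 0.3]
grip_width: 0.0
grasp_force: 0.4
```

Request:
{"op": "carry_out", "data": {"deltas": [[0,-0.01,0,0,-1],[0,-0.01,0,0,-1],[0,-0.01,0,0,-1]]}}

```text
clock: 11.8
position: [0.4662, 0.2733, 0.1768]
ee_rot: [-0.051, 0.999, 0.0, 0.0]
ft_force: [0.2, 1.1, -0.2]
grip_width: 0.003
grasp_force: 0.5
```

Request:
{"op": "carry_out", "data": {"deltas": [[0,0.1,0,0,-1],[0,0.3,0,0,-1],[0,0.55,0,0,-1],[0,0.55,0,0,-1],[0,0.55,0,0,-1]]}}

```text
clock: 12.42
position: [0.4579, 0.3553, 0.1766]
ee_rot: [-0.051, 0.999, -0.0, -0.0]
ft_force: [-0.2, -0.2, 0.1]
grip_width: 0.001
grasp_force: 0.0
```

```bash
sed -i 's/if not m: print/if not m or m[0]["region"].sum()<30: print/' h.py; python3 -c "
from h import *
c=camera('scene'); save(c,'s3.png',(220,130,360,260),4.5)
state();knob()"
```

```text
t 12.47 tcp [0.4581 0.3547 0.1767] gate xy [-0.0015  0.079 ] F gate [-0.1 -0.6] [-0.  -0.6 -0.1] toolx ang 5.8
top 288 gate extents [[-0.0155, -0.0475], [0.0125, -0.0157]] mid [-0.0015 -0.0316] top med [-0.0007 -0.033 ] ztop 0.1828
scene 318 gate extents [[-0.0205, -0.0485], [0.0065, -0.0233]] mid [-0.007  -0.0359] top med [-0.0076 -0.0362] ztop 0.181
```

View pics/s3.png

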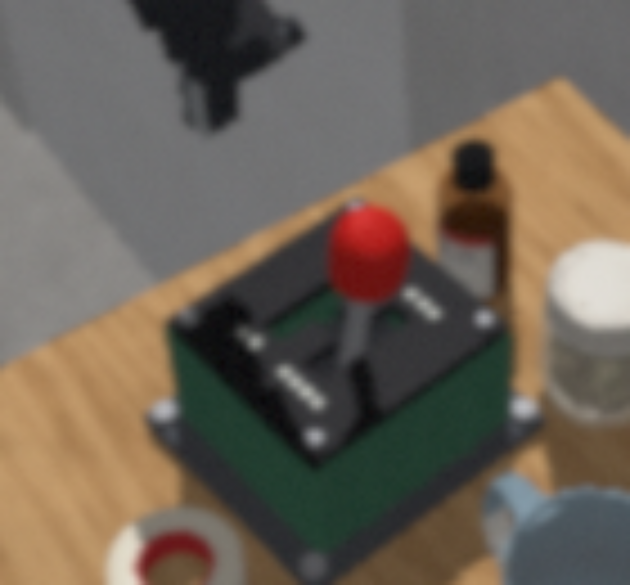

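The knob at crop (368,255) now leans right with its shaft in the right-hand slot at neutral. Next I'll go round behind it and push it forward.

Request:
{"op": "carry_out", "data": {"deltas": [[0.2,0,0,0,-1],[0.45,0,0,0,-1],[0.63,0,0,0,-1],[0.63,-0.1,0.02,0,-1],[0.63,-0.4,0.02,0,-1],[0.63,-0.75,0.02,0,-1],[0.63,-0.75,0.02,0,-1],[0.63,-0.75,0.02,0,-1],[0.4,-0.75,0.02,0,-1],[0.25,-0.75,0.02,0,-1],[0.2,-0.75,0.02,0,-1],[0.17,-0.75,0.02,0,-1],[0.14,-0.75,0.02,0,-1],[0.11,-0.75,0.02,0,-1],[0.11,-0.75,0.02,0,-1]]}}

```text
clock: 14.55
position: [0.453, 0.2418, 0.1739]
ee_rot: [-0.051, 0.999, 0.0, 0.0]
ft_force: [-0.9, 0.7, 0.7]
grip_width: 0.001
grasp_force: 0.5
```

```bash
python3 -c "
from h import *
state();knob()"
```

```text
t 14.55 tcp [0.453  0.2418 0.1739] gate xy [-0.0179 -0.0328] F gate [-0.8  0.8] [-0.9  0.7  0.7] toolx ang 5.8
top no knob
scene no knob
```

Request:
{"op": "carry_out", "data": {"deltas": [[-0.03,0,0,0,-1],[-0.06,0,0,0,-1],[-0.09,0,0,0,-1],[-0.12,0,0.01,0,-1],[-0.15,0,0.02,0,-1],[-0.18,0,0.02,0,-1],[-0.2,0,0.02,0,-1],[-0.2,0,0.02,0,-1]]}}

```text
clock: 15.75
position: [0.4829, 0.2447, 0.1706]
ee_rot: [-0.051, 0.999, -0.0, -0.0]
ft_force: [-0.0, -0.3, 0.4]
grip_width: 0.002
grasp_force: 0.4
```

Request:
{"op": "carry_out", "data": {"deltas": [[-0.015,0,0,0,-1],[-0.03,0,0,0,-1],[-0.03,0,0,0,-1]]}}

```text
clock: 16.12
position: [0.4874, 0.2452, 0.1709]
ee_rot: [-0.051, 0.999, 0.0, 0.0]
ft_force: [-1.9, -0.8, -0.2]
grip_width: -0.0
grasp_force: 0.6
```

Request:
{"op": "carry_out", "data": {"deltas": [[-0.01,0,0,0,-1],[-0.01,0,0,0,-1]]}}

```text
clock: 16.38
position: [0.4887, 0.2453, 0.1708]
ee_rot: [-0.051, 0.999, -0.0, -0.0]
ft_force: [-1.7, -0.0, -1.5]
grip_width: 0.001
grasp_force: 0.8
```

Request:
{"op": "carry_out", "data": {"deltas": [[-0.01,0,0,0,-1],[-0.01,0,0,0,-1]]}}

```text
clock: 16.62
position: [0.4898, 0.2455, 0.1706]
ee_rot: [-0.051, 0.999, -0.0, -0.0]
ft_force: [-4.4, -1.7, -0.4]
grip_width: 0.002
grasp_force: 2.0
```

Request:
{"op": "carry_out", "data": {"deltas": [[-0.01,0,0,0,-1],[-0.01,0,0,0,-1]]}}

```text
clock: 16.88
position: [0.4907, 0.2456, 0.1704]
ee_rot: [-0.051, 0.999, -0.0, -0.001]
ft_force: [-7.9, -1.1, -0.8]
grip_width: -0.002
grasp_force: 3.5
```

The force climbs to 8 N at the expected place, so the lever is on its stop. I'll back off and check.

Request:
{"op": "carry_out", "data": {"deltas": [[0.1,0,0,0,-1],[0.3,0,0,0,-1],[0.6,0,0,0,-1],[0.8,0,0,0,-1],[0.8,0,-0.3,0,-1],[0.8,0.3,-0.6,0,-1],[0.8,0.7,-0.6,0,-1],[0.8,1,-0.6,0,-1],[0.8,1,-0.6,0,-1],[0.8,1,-0.6,0,-1]]}}

```text
clock: 18.12
position: [0.3573, 0.3822, 0.261]
ee_rot: [-0.051, 0.999, 0.0, 0.001]
ft_force: [0.2, 0.1, -0.0]
grip_width: 0.002
grasp_force: 0.0
```

```bash
python3 -c "
from h import *
state();knob()
a=camera('scene'); b=camera('top')
for c in (a,b):
  for q in ('bottle','jar','tape'): print(q,[(np.round(x['position'],4).tolist(),round(x['conf'],2)) for x in boxes_of(q,c)[:2]])
i=np.hstack([cv2.resize(a['img'][130:260,220:360],(420,390)),cv2.resize(b['img'][140:300,235:365],(317,390))])
cv2.imwrite('pics/s4.png',i[:,:,::-1])"
```

```text
t 18.12 tcp [0.3573 0.3822 0.261 ] gate xy [-0.099   0.1165] F gate [0.2 0.1] [ 0.2  0.1 -0. ] toolx ang 5.8
top 311 gate extents [[0.0315, -0.045], [0.0646, -0.0143]] mid [ 0.048  -0.0296] top med [ 0.0501 -0.0313] ztop 0.1757Traceback (most recent call last):
  File "<string>", line 3, in <module>
    state();knob()
            ~~~~^^
  File "h.py", line 25, in knob
    P=pts(c,m[0]["region"]); P=P[(P[:,2]>.12)&(P[:,2]<.2)]; T=P[P[:,2]>np.percentile(P[:,2],97)-.012]
                                                                       ~~~~~~~~~~~~~^^^^^^^^^^^
    return _quantile_unchecked(
        a, q, axis, out, overwrite_input, method, keepdims, weights)
    return _ureduce(a,
                    func=_quantile_ureduce_func,
    ...<5 lines>...
                    overwrite_input=overwrite_input,
                    method=method)
    r = func(a, **kwargs)
    result = _quantile(arr,
                       quantiles=q,
    ...<2 lines>...
                       out=out,
                       weights=wgt)
    slices_having_nans = np.isnan(arr[-1, ...])
                                  ~~~^^^^^^^^^
IndexError: index -1 is out of bounds for axis 0 with size 0
```

```bash
python3 -c "
from h import *
a=camera('scene'); b=camera('top')
for c in (a,b):
  for q in ('bottle','jar','tape'): print(q,[(np.round(x['position'],4).tolist(),round(x['conf'],2)) for x in boxes_of(q,c)[:2]])
i=np.hstack([cv2.resize(a['img'][130:260,220:360],(420,390)),cv2.resize(b['img'][140:300,235:365],(317,390))])
cv2.imwrite('pics/s4.png',i[:,:,::-1])"
```

```text
bottle [([0.5718, 0.2981, 0.0473], 0.71)]
jar [([0.5724, 0.2096, 0.0714], 0.55), ([0.5668, 0.2957, 0.0476], 0.26)]
tape [([0.3521, 0.1239, 0.0165], 0.66), ([0.5106, 0.2447, 0.1642], 0.66)]
bottle [([0.5726, 0.3106, 0.0791], 0.6)]
jar [([0.5777, 0.2209, 0.0792], 0.89)]
tape [([0.3579, 0.1281, 0.0161], 0.66)]
```

View pics/s4.png

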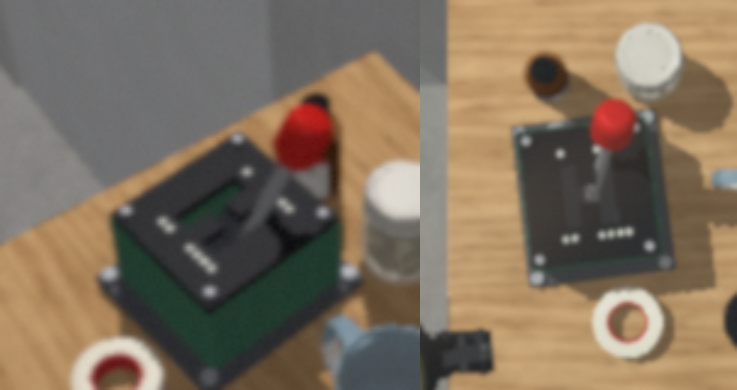

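The pictures show the knob forward in the right-hand slot, past the three dots. The bottle, jar and tape have not moved and the hand is clear.

```bash
python3 -c "
from h import *
print(ticket.hand_in())"
```

```text
the job is handed in; nothing more can be done
None
```

The selector is now in third, pushed forward until the force rose to about 8 N at the stop; the final pictures show the bottle, jar and tape undisturbed and the hand clear, and the job is handed in.

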